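Weight the flasks for the water bath

TASK

Weight the three empty flasks so that they will not float in the water bath: take the pile of steel weight rings apart and put each ring over the neck of its own flask, the small ring on the small flask, the medium on the medium and the large on the large, lowered until it sits level on the sloping glass. Do not let a ring drop, keep the flasks upright and where they stand, and leave the tube rack, tip box and timer alone.

Things in the scene. Friction and masses are not known exactly. Their poses are not given: they have to be found in the camera images.
- flask_small: The small conical flask, 50 ml, clear glass, empty, loose, 45 g. 86 mm high, foot 51 mm across; wall slopes straight in from 51 mm across at 5 mm height to 22 mm at 60 mm, then a straight neck 22 mm across, lip 25 mm across at the top. White marking field on the slope. Origin: centre of its underside, z up its axis.
- flask_medium: The medium conical flask, 125 ml, clear glass, empty, loose, 80 g. 112 mm high, foot 67 mm across; wall slopes straight in from 67 mm across at 5 mm height to 28 mm at 82 mm, then a straight neck 28 mm across, lip 32 mm across at the top. White marking field on the slope. Origin: centre of its underside, z up its axis.
- flask_large: The large conical flask, 250 ml, clear glass, empty, loose, 130 g. 132 mm high, foot 85 mm across; wall slopes straight in from 85 mm across at 5 mm height to 34 mm at 100 mm, then a straight neck 34 mm across, lip 39 mm across at the top. White marking field on the slope. Origin: centre of its underside, z up its axis.
- ring_small: The small weight ring: plain stainless steel, upright sides, 48 mm outside, 36 mm bore, 26 mm tall, about 160 g; at the start top of the pile, on the medium ring. Grip across its outside, by its upper 14 mm. Origin: centre of its underside, z up its axis. Seated on the small flask its underside is 33 mm above the flask's foot (53 mm of flask stand above it).
- ring_medium: The medium weight ring: plain stainless steel, upright sides, 58 mm outside, 42 mm bore, 26 mm tall, about 250 g; at the start middle of the pile, on the large ring. Grip across its outside, by its upper 14 mm. Origin: centre of its underside, z up its axis. Seated on the medium flask its underside is 54 mm above the flask's foot (58 mm of flask stand above it).
- ring_large: The large weight ring: plain stainless steel, upright sides, 68 mm outside, 50 mm bore, 26 mm tall, about 340 g; at the start bottom of the pile, on the bench. Grip across its outside, by its upper 14 mm. Origin: centre of its underside, z up its axis. Seated on the large flask its underside is 70 mm above the flask's foot (62 mm of flask stand above it).
- tube_rack: Bystander: orange microtube rack with small capped tubes, 110 x 64 mm, 39 mm high, loose. Origin: centre of its underside, x along its length.
- tip_box: Bystander: blue pipette-tip box with clear lid, 120 x 80 mm, 58 mm high, loose. Origin: centre of its underside, x along its length.
- timer: Bystander: flat white bench timer, 66 x 66 mm, 20 mm high, loose. Origin: centre of its underside.
Not all that is in view belongs to the job. Leave any brown or orange look-alike of the ring_medium alone. Leave any pink look-alike of the ring_small alone.

How it is judged:
By the outcome, as a careful person would: the job done as asked, in the order asked, and still so for the second after the job is handed in, with the robot touching nothing.
It also fails if it takes over 112 s, if anything falls off the work surface, if the arm or the gripper's body presses on something with over 40 N, if the wrist force passes 120 N, or if a joint passes its speed limit or range.

ROBOT

A 6-joint arm with a two-finger parallel gripper is mounted at the origin on the work surface. World frame = base frame: x ahead of the robot, y to its left, z up, the work surface at z = 0. Lengths are in mm, angles in rad, forces in N, time in s.
With the tool pointing down it reaches from about 350 to 975 mm from the base axis. Payload 7.1 kg.
Tool frame: the origin (TCP) lies at the very end of the fingers, on their centre line; the grasp point (between the pads) lies tcp_to_grasp behind it (tcp_to_grasp is the distance from the TCP to the grasp point, in mm); z points along the fingers, x is the direction in which the jaws open and shut, and the axes are right-handed (so a half turn about z gives the same grasp; the last joint's range is limited). The gripper opens to 88 mm and grips with 3 to 60 N. Pads are 20 mm wide; open, the fingers measure 115 mm over their backs; the gripper's body (75 mm by 178 mm) begins 61 mm behind the grasp point.
Start: joints at [-1.337, 0.423, 1.63, -0, 1.089, -0.019], TCP at [156.341, -605.113, 222.675] pointing down, gripper open.
Joint ranges: [-3, 3], [-0.9, 2.11], [0.09, 2.58], [-1.31, 4.45], [0.11, 2.69], [-2.54, 2.54]. Speed limits (rad/s): [2.39, 2.39, 3.01, 3.14, 3.14, 3.14].

INTERFACE

Orientations are given as a rotation vector (axis times angle).
In Python, from workcell import get_obs, get_image, close_job, recognise, mark_of, tcp_to_grasp gives the robot as it stands. The module is installed in compiled form; this text tells all that it offers.
- The arm moves only by the tool move_arm, never from a script. Its argument "motion" is a list of rows, each a list of 7 numbers: the shift along the world's x, y, z in mm, then the turn, a rotation vector about the world's x, y, z in rad, then the finger opening in mm, from 0 to 87.8. A call has 1 to 5 rows; each row is the pose to reach, as a shift and turn from the pose commanded when the call began; what a row does not reach only later rows make up. A row lasts 1/12 s, in which the tool goes at most 41.7 mm and 7.16 degrees, less where a joint would pass 70% of its speed; a pose out of reach is approached as far as the arm can. A call with a gripper value outside its range is refused whole. The fingers move at their own pace and stop on an object; the grip force is fixed at half the most. Time passes only in rows, so rows that repeat a pose let the fingers close. It gives the time, the measured TCP pose, the force and the opening at its end, in the units of the state.
- get_obs(): the state, without advancing time (a new reading comes with each control period).
- get_image(name): name is "scene" or "top"; returns a dict with "color" (480x640x3 uint8, red, green, blue), "mtx" (3x3 intrinsics, pixels), "camera_from_world" (4x4, takes a point from world to camera coordinates). Camera axes: x right, y up, looking along -z (the intrinsics and any distortion apply to the point x, -y, -z); pixel columns grow to the right and rows downward; lengths in mm; the calibration is good to about 2 mm. A picture is of the moment at which its call begins. There is no depth.
- close_job(): hands the job in, once; it reports no verdict.
Trained networks look in a picture, given as the dict that the camera call returned (one of the last four; its "shot" number tells which), for a name from the list of things; names that differ only in an ending like _2 or _b are one class to them, and where a whole thing is asked for, a point or a joint stands for the part that bears it (a point fixed in the world has none). Each returns a list of dicts, best first, with "p" (0 to 1); they miss things now and then, are a little off and sometimes report something else, mostly with a low value. They report only what shows in the picture. A call takes as long as a camera call. They do not tell look-alikes from the thing itself.
- recognise(picture, label): "bbox" ([centre column, centre row, width, height] in pixels, round what is visible of it).
- mark_of(picture, label): "location" ([row, column] in pixels: a listed point, or the origin of a listed thing).
The state is a dict: "t": time; "qpos": joint angles; "qvel": joint speeds; "joint_torque": joint torques, N m; "ee_pos": TCP position; "orientation": TCP orientation; "ft_force": force on the tool from outside, world axes, zero at the start; "moment": the same for the moment, N m; "width": finger opening in mm.
Only numpy, scipy, OpenCV 4.12 (cv2) and the standard library are available. Lean on these libraries where they do the work, as an engineer would, in place of code of your own. Each camera call takes 0.05 s, during which the arm holds its last target. There are 200 camera calls.

## Working session

There is one attempt and no reset: what is moved stays moved. The work goes in short steps, Python scripts to look and compute and a tool call to move; the robot and the scene stay as the last step left them, time stands still between calls to the robot, and variables do not carry over. Pictures are saved under pics/ and viewed, about 12 in all and at most 16, crops included, and the job is handed in when it is done.

Besides the shell and the picture viewer there is one more tool, called after "Request:" by a JSON object that holds its "api" and its "payload". move_arm: Moves the arm, as the interface text tells. Its arguments: {"type":"object","properties":{"motion":{"type":"array"}},"required":["motion"]}

```bash
mkdir -p pics
cat > h.py <<'E'
import numpy as np, cv2
from workcell import *
def proj(im,P):
    P=np.atleast_2d(P); c=(im["camera_from_world"]@np.c_[P,np.ones(len(P))].T)[:3]
    q=im["mtx"]@np.array([c[0],-c[1],-c[2]]); return (q[:2]/q[2]).T
def ray(im,col,row,z):
    T=im["camera_from_world"]; R=T[:3,:3]; o=-R.T@T[:3,3]
    d=np.linalg.inv(im["mtx"])@[col,row,1]; d=R.T@np.array([d[0],-d[1],-d[2]])
    return o+d*(z-o[2])/d[2]
def save(im,n): cv2.imwrite("pics/"+n,im["color"][:,:,::-1])
E
python3 - <<'E'
from h import *
print(tcp_to_grasp, get_obs())
Z=dict(flask_small=0,flask_medium=0,flask_large=0,ring_small=52,ring_medium=26,ring_large=0,tube_rack=0,tip_box=0,timer=0)
for n in("scene","top"):
    im=get_image(n); save(im,n+"0.png"); print(n,im.keys(),[k for k in im if 'dist' in k]); T=im["camera_from_world"];print((-T[:3,:3].T@T[:3,3]).round())
    for l,z in Z.items():
        for m in mark_of(im,l)[:3]:
            r,c=m["location"]; print(l,round(m["p"],2),np.round([c,r]),ray(im,c,r,z).round(1))
E
```

```text
18.700000000000003 {'t': 0.0, 'qpos': array([-1.33699391e+00,  4.23847837e-01,  1.63070140e+00,  9.42296403e-06,
        1.08861827e+00, -1.89616806e-02]), 'qvel': array([-0.00126914,  0.00044222,  0.00099288, -0.0009835 ,  0.00020553,
       -0.00016537]), 'joint_torque': array([-2.42372539e-05, -5.44624150e+01, -2.73676032e+01,  6.43873005e-02,
        2.26563087e-02, -1.11547217e-04]), 'ee_pos': array([ 156.21861785, -604.57023022,  221.89286354]), 'orientation': array([-2.48293697e+00,  1.92311686e+00,  1.91785722e-03]), 'ft_force': array([ 0.22345828, -0.11876679,  0.1720575 ]), 'moment': array([-0.01804085, -0.04197822,  0.04696469]), 'width': 87.34236746982027}
scene dict_keys(['color', 'mtx', 'camera_from_world', 'shot']) []
[997. 515. 536.]
flask_small 0.55 [283. 202.] [ 470.7 -333.5    0. ]
flask_medium 0.76 [408. 347.] [586.4 205.2   0. ]
flask_medium 0.36 [194. 227.] [ 703.2 -361.5    0. ]
flask_large 0.94 [281. 253.] [ 602.4 -143.4    0. ]
ring_small 0.94 [340. 274.] [593.2  42.5  52. ]
ring_small 0.68 [392. 249.] [461.7  44.5  52. ]
ring_medium 0.94 [363. 244.] [468.6 -
[... 366 characters left out ...]
'mtx', 'camera_from_world', 'shot']) []
[ 431.  -57. 1008.]
flask_small 0.56 [464. 294.] [ 478.6 -321.1    0. ]
flask_large 0.78 [369. 225.] [ 605.7 -142.2    0. ]
ring_small 0.8 [296. 251.] [545.9  -7.   52. ]
ring_small 0.58 [266. 300.] [456.8  42.6  52. ]
ring_medium 0.76 [322. 300.] [460.4 -56.7  26. ]
ring_medium 0.76 [266. 366.] [339.9  41.6  26. ]
ring_medium 0.75 [264. 298.] [460.5  48.8  26. ]
ring_large 0.74 [265. 300.] [457.6  49.7   0. ]
tube_rack 0.74 [298. 138.] [ 7.759e+02 -4.000e-01  0.000e+00]
tube_rack 0.72 [482. 178.] [ 704.4 -360.3    0. ]
tip_box 0.83 [483. 179.] [ 702.3 -362.2    0. ]
tip_box 0.34 [187. 229.] [588.3 205.1   0. ]
timer 0.6 [159. 318.] [419.4 247.3   0. ]
```

View pics/scene0.png

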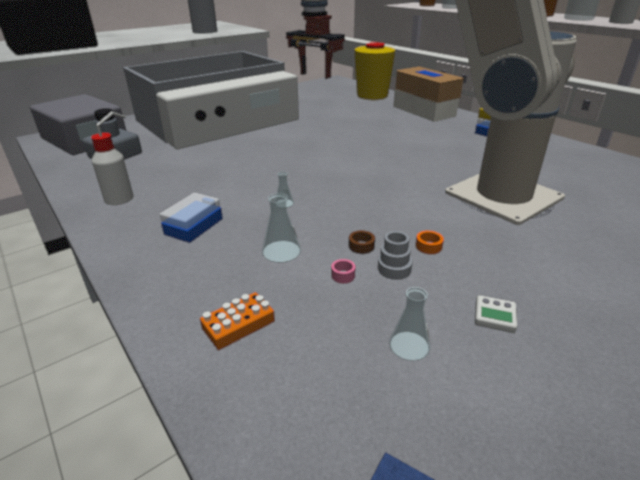

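View pics/top0.png

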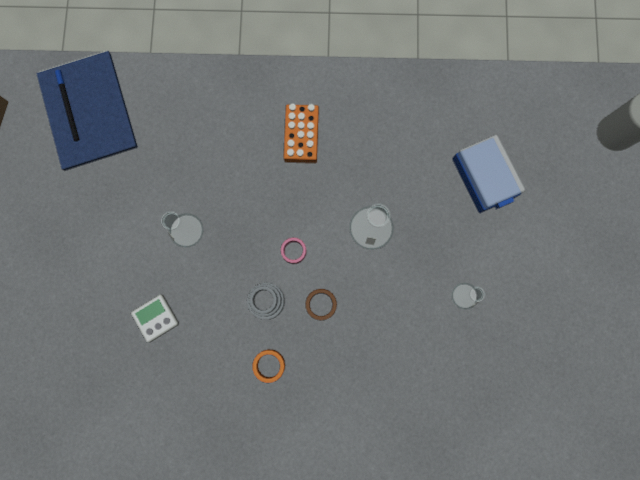

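```bash
cat >> h.py <<'E'
A=np.linspace(0,2*np.pi,60,endpoint=False)
def circ(x,y,z,r): return np.c_[x+r*np.cos(A),y+r*np.sin(A),0*A+z]
def grad(im):
    g=cv2.GaussianBlur(im["color"].astype(np.float32),(0,0),0.8); return np.sqrt(sum(cv2.Sobel(g,cv2.CV_32F,a,1-a)**2 for a in(0,1)).sum(2))
def score(im,G,x,y,cs):
    s=0
    for z,r in cs:
        q=proj(im,circ(x,y,z,r)).astype(np.float32)
        s+=np.minimum(cv2.remap(G,q[:,:1],q[:,1:],1),120).mean()
    return s
def fit(im,x,y,cs,R=16):
    G=grad(im)
    for st in(2,.5):
        g=np.arange(-R,R+.01,st); S=[(score(im,G,x+a,y+b,cs),x+a,y+b) for a in g for b in g]; m=max(S); x,y=m[1:]; R=2
    return np.round([x,y,m[0]],1)
FL=dict(small=[(3,25.5),(86,12.5)],medium=[(3,33.5),(112,16)],large=[(3,42.5),(132,19.5)])
def tile(im,pts,circles,half,size):
    c=proj(im,pts)[0]; s=size/(2*half); M=np.float32([[s,0,size/2-s*c[0]],[0,s,size/2-s*c[1]]])
    t=cv2.warpAffine(im["color"][:,:,::-1].copy(),M,(size,size),flags=cv2.INTER_CUBIC)
    for k in circles: cv2.polylines(t,[(proj(im,circ(*k))@M[:,:2].T+M[:,2]).round().astype(np.int32)],True,(0,0,255),1)
    return t
E
python3 - <<'E'
from h import *
ims={n:get_image(n) for n in("top","scene")}
G0=dict(small=(476,-324),medium=(587,205),large=(604,-143))
RG=dict(small=[(78,24),(78,18)],medium=[(52,29)],large=[(26,34)])
rows=[]
for n,im in ims.items():
    row=[]
    for k,(x,y) in G0.items():
        f=fit(im,x,y,FL[k]); print(n,"flask",k,f, [fit(im,x,y,[c]) for c in FL[k]])
        row.append(tile(im,[f[0],f[1],60],[(f[0],f[1],*c) for c in FL[k]],45,200))
    ks=[]
    for k,c in RG.items():
        f=fit(im,458,47,c,10); print(n,"ring",k,f); ks+=[(f[0],f[1],*q) for q in c]
    row.append(tile(im,[458,47,40],ks,30,200)); rows.append(np.hstack(row))
cv2.imwrite("pics/m1.png",np.vstack(rows))
E
```

```text
top flask small [ 473.5 -321.5  147.4] [array([ 477.5, -326. ,   83.7]), array([ 474.5, -321.5,   86.4])]
top flask medium [588.  205.  146.5] [array([590.5, 211.5,  75.3]), array([587.5, 205. ,  79.2])]
top flask large [ 600.5 -148.5  141.6] [array([ 600. , -150.5,   74.8]), array([ 601. , -146.5,   85.9])]
top ring small [454.   41.  169.1]
top ring medium [455.5  37.   73.7]
top ring large [456.   44.5  54.5]
scene flask small [ 485.  -306.   149.1] [array([ 481., -337.,   99.]), array([ 485. , -306. ,  101.7])]
scene flask medium [585.  204.  138.1] [array([584.5, 203.5,  84.5]), array([595.5, 215. ,  82.7])]
scene flask large [ 596.  -151.   168.4] [array([ 595., -149.,  100.]), array([ 606. , -130.5,   98.7])]
scene ring small [460.5  50.5 223.2]
scene ring medium [458.5  50.5 110.7]
scene ring large [460.5  50.  102.4]
```

View pics/m1.png

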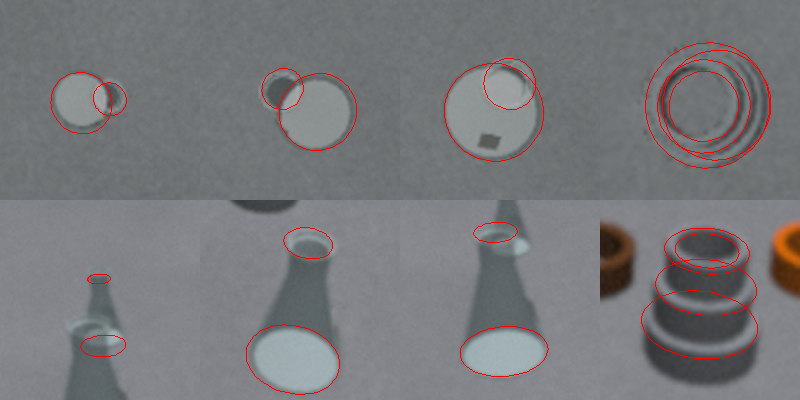

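```bash
cat >> h.py <<'E'
def fit2(ims,x,y,cs,R=8):
    Gs=[grad(i) for i in ims]
    for st in(2,.5):
        g=np.arange(-R,R+.01,st); S=[(sum(score(i,G,x+a,y+b,cs) for i,G in zip(ims,Gs)),x+a,y+b) for a in g for b in g]; m=max(S); x,y=m[1:]; R=2
    return np.round([x,y,m[0]],1)
E
python3 - <<'E'
from h import *
t,s=get_image("top"),get_image("scene")
for k,p in dict(small=(474,-322),medium=(587,205),large=(600,-148)).items(): print(k,fit2([t,s],*p,FL[k]))
ks=[]
for k,c in dict(small=[(78,24),(78,18)],medium=[(52,29)],large=[(26,34)]).items():
    f=fit2([t,s],458,47,c); print(k,f); ks+=[(f[0],f[1],*q) for q in c]
T=lambda im,k:tile(im,[458,47,40],k,30,400)
cv2.imwrite("pics/m2.png",np.hstack([T(t,ks),T(s,ks)]))
E
```

```text
small [ 475.  -323.5  288.2]
medium [588. 205. 273.]
large [ 599.5 -149.   295.2]
small [457.   47.  348.1]
medium [460.   38.  169.8]
large [456.5  44.5 144.8]
```

View pics/m2.png

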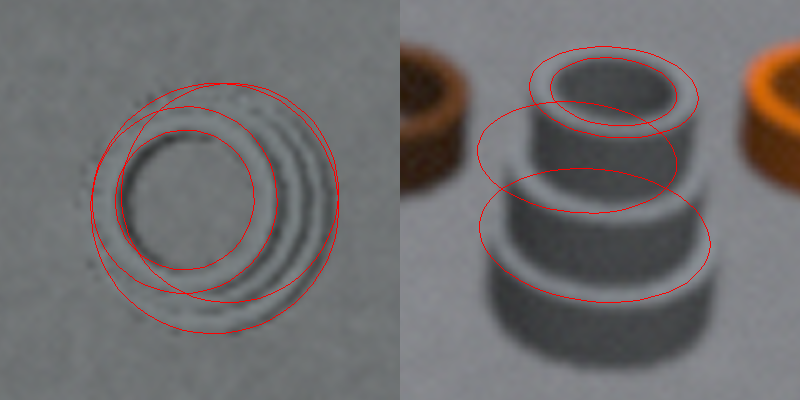

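Request:
{"api": "move_arm", "payload": {"motion": [[17,37,0,0,0,0.12,87],[34,74,0,0,0,0.24,87],[52,112,0,0,0,0.36,87],[69,149,0,0,0,0.48,87],[86,186,0,0,0,0.6,87]]}}

```text
t: 1.62
ee_pos: [242.7, -417.4, 222.7]
orientation: [2.944, -1.096, 0.0]
ft_force: [1.4, 0.9, -0.4]
width: 86.6
```

Request:
{"api": "move_arm", "payload": {"motion": [[14,31,0,0,0,0.1,87],[29,62,0,0,0,0.2,87],[43,93,0,0,0,0.3,87],[57,124,0,0,0,0.4,87],[72,155,0,0,0,0.5,87]]}}

```text
t: 2.03
ee_pos: [314.6, -262.6, 222.9]
orientation: [3.123, -0.335, 0.001]
ft_force: [-0.0, -1.2, -0.0]
width: 87.2
```

Request:
{"api": "move_arm", "payload": {"motion": [[14,31,0,0,0,0.1,87],[29,62,0,0,0,0.2,87],[43,93,0,0,0,0.3,87],[57,124,0,0,0,0.4,87],[72,155,0,0,0,0.5,87]]}}

```text
t: 2.45
ee_pos: [386.7, -107.5, 223.0]
orientation: [3.109, 0.449, 0.001]
ft_force: [0.1, -0.3, -0.1]
width: 87.0
```

Request:
{"api": "move_arm", "payload": {"motion": [[14,31,-20,0,0,0.1,87],[29,62,-40,0,0,0.2,87],[43,93,-60,0,0,0.3,87],[57,124,-80,0,0,0.4,87],[72,155,-90,0,0,0.5,87]]}}

```text
t: 2.87
ee_pos: [457.7, 47.6, 130.8]
orientation: [-2.901, -1.205, 0.003]
ft_force: [0.0, -0.5, 0.5]
width: 87.1
```

Request:
{"api": "move_arm", "payload": {"motion": [[0,0,-20,0,0,0,87],[0,0,-40,0,0,0,87],[0,0,-55,0,0,0,87],[0,0,-66,0,0,0,87],[0,0,-66,0,0,0,87]]}}

```text
t: 3.28
ee_pos: [457.1, 46.0, 64.9]
orientation: [-2.903, -1.197, 0.005]
ft_force: [-0.1, -0.2, -0.3]
width: 86.7
```

Request:
{"api": "move_arm", "payload": {"motion": [[0,0,0,0,0,0,70],[0,0,0,0,0,0,60],[0,0,0,0,0,0,54],[0,0,0,0,0,0,50],[0,0,0,0,0,0,44]]}}

```text
t: 3.7
ee_pos: [458.8, 45.9, 67.4]
orientation: [2.904, 1.197, 0.002]
ft_force: [0.0, 0.4, 0.1]
width: 57.1
```

Request:
{"api": "move_arm", "payload": {"motion": [[0,0,0,0,0,0,35],[0,0,0,0,0,0,35],[0,0,0,0,0,0,35],[0,0,0,0,0,0,35],[0,0,0,0,0,0,35]]}}

```text
t: 4.12
ee_pos: [458.3, 45.8, 67.0]
orientation: [2.904, 1.197, -0.0]
ft_force: [-1.2, -1.3, 5.2]
width: 47.0
```

Request:
{"api": "move_arm", "payload": {"motion": [[0,0,4,0,0,0,35],[0,0,14,0,0,0,35],[0,0,44,0,0,0,35],[0,0,84,0,0,0,35],[0,0,118,0,0,0,35]]}}

```text
t: 4.53
ee_pos: [457.9, 45.9, 186.7]
orientation: [-2.904, -1.197, 0.001]
ft_force: [1.0, 0.1, -2.1]
width: 47.2
```

Run:
```python
from h import *
o=get_obs(); print(o["ee_pos"].round(1),o["width"],o["ft_force"].round(1))
t,s=get_image("top"),get_image("scene"); x,y,z=o["ee_pos"]
T=lambda im,p,k,h:tile(im,p,k,h,400)
a=[(x,y,z+13,24),(x,y,z-13,24)]
ks=[]
for k,c in dict(medium=[(52,29),(52,21)],large=[(26,34)]).items():
    f=fit2([t,s],458,48,c,6); print(k,f,fit(t,458,48,c,8),fit(s,458,48,c,8)); ks+=[(459,49,*q) for q in c]
cv2.imwrite("pics/m3.png",np.hstack([T(s,[x,y,z],a,50),T(s,[458,47,30],ks,30)]))
```

```text
[457.9  45.9 186.7] 47.20705214535448 [ 1.   0.1 -2.1]
medium [462.   50.  375.9] [464.   38.  178.9] [462.   49.5 219.5]
large [461.   48.5 178.9] [456.   43.   84.5] [460.   51.5 105.3]
```

View pics/m3.png

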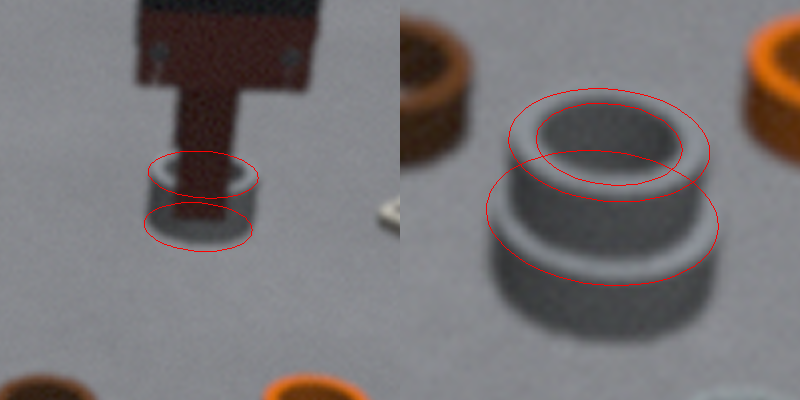

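Request:
{"api": "move_arm", "payload": {"motion": [[2,-37,0,0,0,0,35],[4,-74,0,0,0,0,35],[5,-111,0,0,0,0,35],[7,-148,0,0,0,0,35],[9,-185,0,0,0,0,35]]}}

```text
t: 5.05
ee_pos: [466.6, -140.5, 184.3]
orientation: [-2.904, -1.198, 0.001]
ft_force: [1.3, -0.5, -1.6]
width: 47.4
```

Request:
{"api": "move_arm", "payload": {"motion": [[2,-37,0,0,0,0,35],[4,-74,0,0,0,0,35],[5,-111,0,0,0,0,35],[7,-148,0,0,0,0,35],[8,-185,0,0,0,0,35]]}}

```text
t: 5.47
ee_pos: [474.6, -325.6, 184.0]
orientation: [-2.904, -1.197, 0.001]
ft_force: [0.4, -0.3, -1.5]
width: 47.3
```

Request:
{"api": "move_arm", "payload": {"motion": [[0,0,-20,0,0,0,35],[0,0,-40,0,0,0,35],[0,0,-60,0,0,0,35],[0,0,-72,0,0,0,35],[0,0,-72,0,0,0,35]]}}

```text
t: 5.88
ee_pos: [473.4, -322.7, 109.6]
orientation: [-2.9, -1.195, 0.005]
ft_force: [0.0, -0.1, -2.5]
width: 46.9
```

```bash
cat >> h.py <<'E'
def check(fx,fy,h,lr,R,name):
    o=get_obs(); print(o["ee_pos"].round(1),round(o["width"],1),o["ft_force"].round(1))
    t,s=get_image("top"),get_image("scene"); x,y,z=o["ee_pos"]
    k=[(x,y,z+13,R),(x,y,z-13,R),(fx,fy,h,lr)]
    cv2.imwrite("pics/"+name,np.hstack([tile(i,[x,y,z-15],k,45,400) for i in(t,s)]))
    return t,s
E
python3 - <<'E'
from h import *
check(475,-323.5,86,12.5,24,"c1.png")
E
```

```text
[ 473.4 -322.7  109.6] 46.9 [ 0.  -0.1 -2.5]
```

View pics/c1.png

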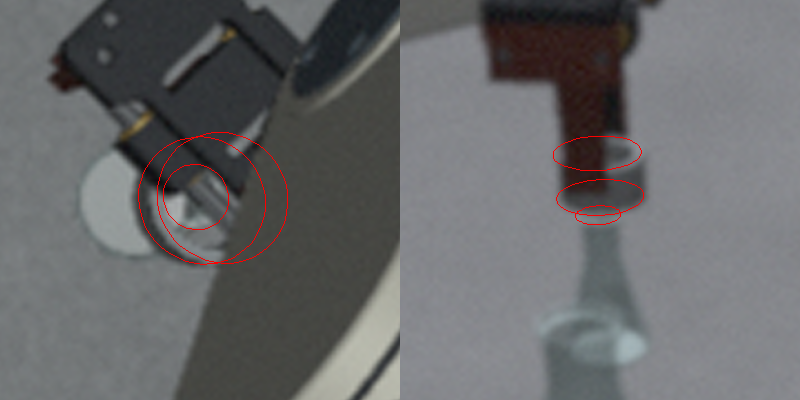

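Run:
```python
from h import *
t,s=get_image("top"),get_image("scene"); x,y=475,-324
b=tile(t,[x,y,90],[],20,400); c=tile(t,[x,y,90],[(x,y,97,18),(x,y+2,86,12.5)],20,400)
g=lambda a:cv2.convertScaleAbs(a,alpha=1.7,beta=-60)
cv2.imwrite("pics/c2.png",np.hstack([g(b),g(c)]))
```

```text
(no output)
```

View pics/c2.png

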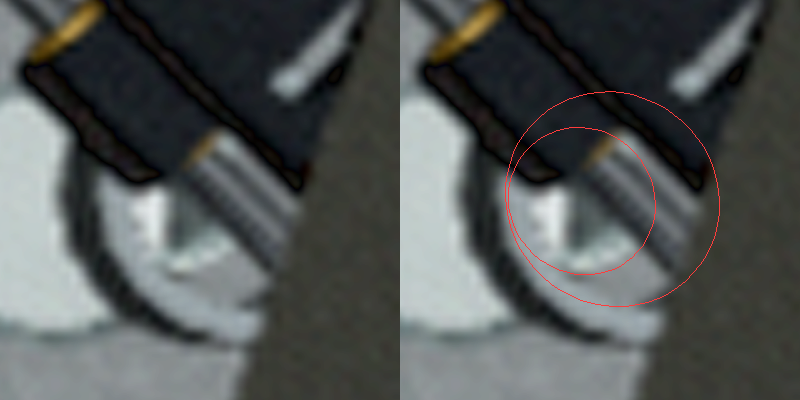

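Request:
{"api": "move_arm", "payload": {"motion": [[0,0,-8,0,0,0,35],[0,0,-14,0,0,0,35],[0,0,-20,0,0,0,35],[0,0,-26,0,0,0,35],[0,0,-30,0,0,0,35]]}}

```text
t: 6.5
ee_pos: [475.0, -323.9, 81.8]
orientation: [-2.904, -1.197, 0.001]
ft_force: [-0.2, -0.4, -2.2]
width: 47.6
```

Request:
{"api": "move_arm", "payload": {"motion": [[0,0,-6,0,0,0,35],[0,0,-12,0,0,0,35],[0,0,-18,0,0,0,35],[0,0,-24,0,0,0,35],[0,0,-28,0,0,0,35]]}}

```text
t: 6.92
ee_pos: [475.1, -324.0, 53.8]
orientation: [-2.904, -1.197, 0.0]
ft_force: [0.4, 0.5, -0.1]
width: 47.5
```

Run:
```python
from h import *
check(475,-323.5,86,12.5,24,"c3.png")
```

```text
[ 475.1 -324.    53.8] 47.5 [ 0.4  0.5 -0.1]
```

View pics/c3.png

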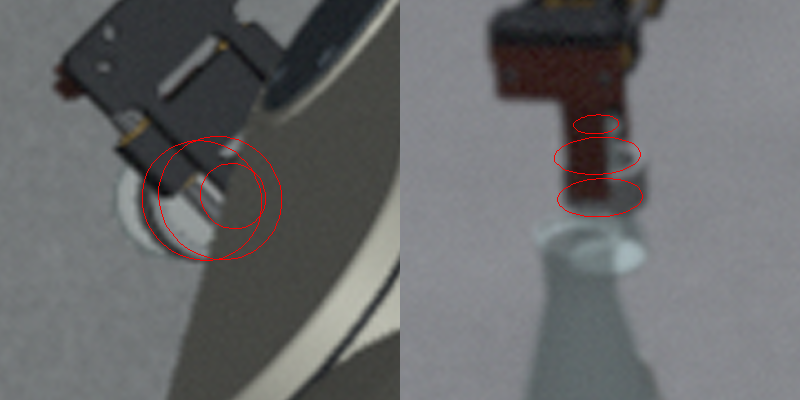

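Request:
{"api": "move_arm", "payload": {"motion": [[0,0,-1,0,0,0,35],[0,0,-2,0,0,0,35],[0,0,-2,0,0,0,35]]}}

```text
t: 7.27
ee_pos: [475.5, -324.2, 52.8]
orientation: [2.904, 1.197, 0.0]
ft_force: [0.7, -0.2, -1.0]
width: 47.3
```

Request:
{"api": "move_arm", "payload": {"motion": [[0,0,-1,0,0,0,35],[0,0,-2,0,0,0,35],[0,0,-2,0,0,0,35]]}}

```text
t: 7.52
ee_pos: [475.5, -324.2, 50.7]
orientation: [2.904, 1.197, 0.0]
ft_force: [0.1, -0.4, -1.3]
width: 47.4
```

Free still; going on in 1 mm steps.

Request:
{"api": "move_arm", "payload": {"motion": [[0,0,-0.7,0,0,0,35],[0,0,-1.3,0,0,0,35],[0,0,-1.3,0,0,0,35]]}}

```text
t: 7.77
ee_pos: [475.4, -324.1, 49.3]
orientation: [2.904, 1.197, 0.0]
ft_force: [0.3, -0.3, -0.9]
width: 47.5
```

Request:
{"api": "move_arm", "payload": {"motion": [[0,0,-0.5,0,0,0,35],[0,0,-1,0,0,0,35],[0,0,-1,0,0,0,35]]}}

```text
t: 8.02
ee_pos: [475.5, -324.1, 48.4]
orientation: [2.904, 1.197, 0.0]
ft_force: [1.1, 0.8, -0.2]
width: 47.3
```

Request:
{"api": "move_arm", "payload": {"motion": [[0,0,-0.5,0,0,0,35],[0,0,-1,0,0,0,35],[0,0,-1,0,0,0,35]]}}

```text
t: 8.27
ee_pos: [475.6, -324.1, 47.6]
orientation: [2.904, 1.197, 0.001]
ft_force: [2.1, 1.9, 2.6]
width: 47.3
```

Request:
{"api": "move_arm", "payload": {"motion": [[0.5,0.5,0,0,0,0,35],[0.8,0.8,0,0,0,0,35],[0.8,0.8,0,0,0,0,35]]}}

```text
t: 8.52
ee_pos: [475.9, -323.8, 47.5]
orientation: [2.904, 1.198, -0.001]
ft_force: [-1.2, -3.3, 1.9]
width: 47.4
```

Request:
{"api": "move_arm", "payload": {"motion": [[-0.3,-0.5,0,0,0,0,35],[-0.3,-0.5,-0.2,0,0,0,35],[-0.3,-0.5,-0.2,0,0,0,35]]}}

```text
t: 8.77
ee_pos: [475.9, -323.9, 47.3]
orientation: [2.904, 1.197, 0.0]
ft_force: [-0.9, -1.1, 3.9]
width: 47.6
```

Request:
{"api": "move_arm", "payload": {"motion": [[0,0,0,0,0,0,49],[0,0,0,0,0,0,52],[0,0,0,0,0,0,58],[0,0,0,0,0,0,66],[0,0,0,0,0,0,76]]}}

```text
t: 9.18
ee_pos: [475.7, -323.6, 46.9]
orientation: [-2.904, -1.197, 0.0]
ft_force: [-0.2, -0.0, -0.0]
width: 67.8
```

Request:
{"api": "move_arm", "payload": {"motion": [[0,0,0,0,0,0,76],[0,0,0,0,0,0,76],[0,0,20,0,0,0,76],[0,0,55,0,0,0,76],[0,0,90,0,0,0,80]]}}

```text
t: 9.6
ee_pos: [474.8, -323.1, 137.0]
orientation: [-2.902, -1.196, 0.003]
ft_force: [0.5, 0.1, 0.4]
width: 79.2
```

Request:
{"api": "move_arm", "payload": {"motion": [[0,37,6,0,0,0,85],[-4,75,6,0,0,0,85],[-8,112,6,0,0,0,85],[-12,150,6,0,0,0,85],[-14,187,6,0,0,0,85]]}}

```text
t: 10.02
ee_pos: [461.0, -135.2, 143.4]
orientation: [2.905, 1.196, 0.0]
ft_force: [0.6, 0.3, 1.0]
width: 84.6
```

Run:
```python
from h import *
o=get_obs(); print(o["ee_pos"].round(1))
t,s=get_image("top"),get_image("scene")
p=[(475.5,-324,59,24),(475.5,-324,86,12.5),(475.5,-324,3,25.5)]
for c in ([(59,24)],[(86,12.5)],[(3,25.5)]): print(fit(t,475.5,-324,c,8))
cv2.imwrite("pics/c4.png",np.hstack([tile(i,[475,-324,50],k,28,400) for i,k in((t,p),(s,[]))]))
```

```text
[ 461.  -135.2  143.4]
[ 467.5 -320.5   76.4]
[ 475.  -320.5  108.4]
[ 476.  -322.    97.9]
```

View pics/c4.png

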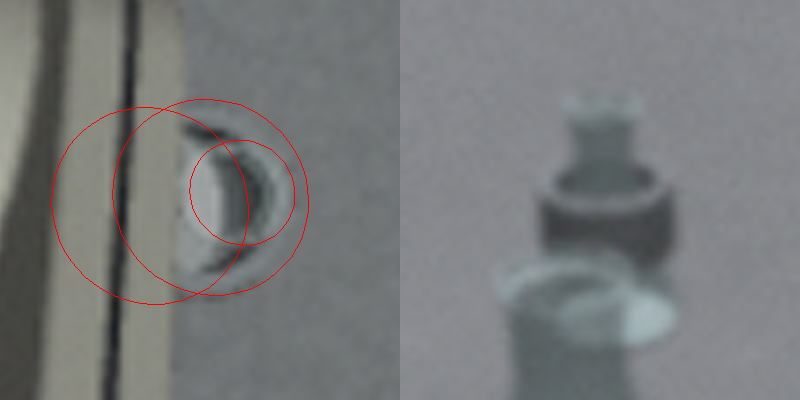

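Request:
{"api": "move_arm", "payload": {"motion": [[0,37,0,0,0,0,87],[0,74,0,0,0,0,87],[-1,111,-10,0,0,0,87],[-2,148,-25,0,0,0,87],[-2,185,-40,0,0,0,87]]}}

```text
t: 10.53
ee_pos: [460.5, 49.3, 103.3]
orientation: [2.904, 1.196, 0.003]
ft_force: [0.9, -0.1, -0.4]
width: 86.7
```

Request:
{"api": "move_arm", "payload": {"motion": [[0,0,-20,0,0,0,87],[0,0,-40,0,0,0,87],[0,0,-55,0,0,0,87],[0,0,-63,0,0,0,87],[0,0,-63,0,0,0,87]]}}

```text
t: 10.95
ee_pos: [459.1, 47.8, 38.8]
orientation: [-2.904, -1.197, 0.004]
ft_force: [-0.0, 0.6, 0.4]
width: 86.9
```

Request:
{"api": "move_arm", "payload": {"motion": [[0,0,0,0,0,0,78],[0,0,0,0,0,0,70],[0,0,0,0,0,0,64],[0,0,0,0,0,0,60],[0,0,0,0,0,0,55]]}}

```text
t: 11.37
ee_pos: [459.6, 47.9, 40.7]
orientation: [2.904, 1.197, -0.0]
ft_force: [-1.6, -1.6, 4.0]
width: 57.8
```

Request:
{"api": "move_arm", "payload": {"motion": [[0,0,0,0,0,0,45],[0,0,0,0,0,0,45],[0,0,0,0,0,0,45],[0,0,0,0,0,0,45],[0,0,0,0,0,0,45]]}}

```text
t: 11.78
ee_pos: [459.7, 48.0, 40.7]
orientation: [2.904, 1.198, -0.0]
ft_force: [-2.6, -2.2, 6.0]
width: 57.1
```

Request:
{"api": "move_arm", "payload": {"motion": [[0,0,4,0,0,0,45],[0,0,14,0,0,0,45],[0,0,44,0,0,0,45],[0,0,84,0,0,0,45],[0,0,110,0,0,0,45]]}}

```text
t: 12.2
ee_pos: [460.4, 48.3, 153.2]
orientation: [2.904, 1.197, 0.003]
ft_force: [0.6, 0.1, -1.9]
width: 57.1
```

Request:
{"api": "move_arm", "payload": {"motion": [[20,25,6,0,0,0,45],[45,55,6,0,0,0,45],[70,86,6,0,0,0,45],[95,117,6,0,0,0,45],[118,145,6,0,0,0,45]]}}

```text
t: 12.62
ee_pos: [579.1, 195.2, 157.4]
orientation: [-2.904, -1.197, -0.003]
ft_force: [0.6, 0.6, -3.4]
width: 57.1
```

Request:
{"api": "move_arm", "payload": {"motion": [[10,12,0,0,0,0,45],[10,12,-10,0,0,0,45],[10,12,-20,0,0,0,45],[10,12,-20,0,0,0,45]]}}

```text
t: 12.95
ee_pos: [585.0, 203.9, 133.6]
orientation: [-2.904, -1.197, 0.009]
ft_force: [-0.4, -0.2, -2.9]
width: 57.1
```

Run:
```python
from h import *
t,s=check(588,205,112,16,29,"c5.png")
for i in(t,s): print(fit(i,588,205,[(3,33.5)],6),fit(i,588,205,[(112,16)],6),fit(i,460,48,[(26,34),(26,25)],8))
```

```text
[585.  203.9 133.6] 57.1 [-0.4 -0.2 -2.9]
[585.5 213.   75. ] [595.5 213.   83.7] [456.5  48.  151.1]
[584.5 203.5  87.3] [592.5 197.   85.8] [460.5  52.  184.5]
```

View pics/c5.png

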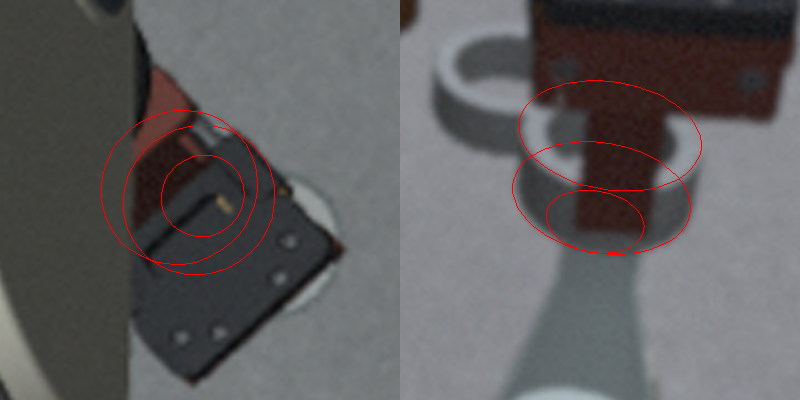

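Request:
{"api": "move_arm", "payload": {"motion": [[-0.5,0,-5,0,0,0,45],[-0.5,0,-10,0,0,0,45],[-0.5,0,-15,0,0,0,45],[-0.5,0,-20,0,0,0,45]]}}

```text
t: 13.38
ee_pos: [587.2, 204.8, 115.8]
orientation: [2.905, 1.197, 0.0]
ft_force: [-0.2, -0.7, -2.2]
width: 57.1
```

Request:
{"api": "move_arm", "payload": {"motion": [[0,0,-6,0,0,0,45],[0,0,-12,0,0,0,45],[0,0,-18,0,0,0,45],[0,0,-24,0,0,0,45],[0,0,-30,0,0,0,45]]}}

```text
t: 13.8
ee_pos: [587.3, 205.2, 85.4]
orientation: [-2.904, -1.197, 0.0]
ft_force: [-0.3, -0.8, -1.9]
width: 56.9
```

Request:
{"api": "move_arm", "payload": {"motion": [[0,0,-3,0,0,0,45],[0,0,-6,0,0,0,45],[0,0,-9,0,0,0,45],[0,0,-10,0,0,0,45],[0,0,-10,0,0,0,45]]}}

```text
t: 14.22
ee_pos: [587.2, 205.2, 76.0]
orientation: [-2.904, -1.197, 0.001]
ft_force: [-0.5, -0.0, -1.6]
width: 57.2
```

Request:
{"api": "move_arm", "payload": {"motion": [[0,0,-2,0,0,0,45],[0,0,-4,0,0,0,45],[0,0,-4,0,0,0,45]]}}

```text
t: 14.47
ee_pos: [587.0, 205.2, 72.0]
orientation: [-2.904, -1.197, 0.001]
ft_force: [-2.0, -0.2, -1.3]
width: 57.1
```

Request:
{"api": "move_arm", "payload": {"motion": [[0,0,-1,0,0,0,45],[0,0,-2,0,0,0,45],[0,0,-2,0,0,0,45]]}}

```text
t: 14.72
ee_pos: [587.1, 205.2, 70.0]
orientation: [-2.904, -1.197, 0.001]
ft_force: [-1.3, -0.2, -0.5]
width: 57.0
```

Request:
{"api": "move_arm", "payload": {"motion": [[0,0,-0.5,0,0,0,45],[0,0,-1,0,0,0,45],[0,0,-1,0,0,0,45]]}}

```text
t: 14.97
ee_pos: [587.2, 205.1, 69.1]
orientation: [-2.904, -1.197, 0.001]
ft_force: [-2.2, 0.1, 0.6]
width: 56.8
```

Side force toward −x: shift the ring a little that way while going on.

Request:
{"api": "move_arm", "payload": {"motion": [[-0.7,0,0,0,0,0,45],[-0.7,0,-0.5,0,0,0,45],[-0.7,0,-0.5,0,0,0,45]]}}

```text
t: 15.22
ee_pos: [586.8, 205.2, 68.7]
orientation: [2.904, 1.197, 0.001]
ft_force: [-1.5, 1.4, 0.9]
width: 57.0
```

Request:
{"api": "move_arm", "payload": {"motion": [[-0.3,0,-0.4,0,0,0,45],[-0.3,0,-0.7,0,0,0,45],[-0.3,0,-0.7,0,0,0,45]]}}

```text
t: 15.47
ee_pos: [586.6, 205.3, 68.1]
orientation: [2.904, 1.197, 0.001]
ft_force: [-1.3, 0.8, 1.2]
width: 57.0
```

Request:
{"api": "move_arm", "payload": {"motion": [[-0.4,0.3,-0.3,0,0,0,45],[-0.4,0.3,-0.7,0,0,0,45],[-0.4,0.3,-0.7,0,0,0,45]]}}

```text
t: 15.72
ee_pos: [586.4, 205.5, 67.7]
orientation: [2.904, 1.197, 0.001]
ft_force: [-1.3, -1.0, 4.8]
width: 57.1
```

Seated firmly. Release and rise.

Request:
{"api": "move_arm", "payload": {"motion": [[0,0,0,0,0,0,59],[0,0,0,0,0,0,62],[0,0,0,0,0,0,66],[0,0,0,0,0,0,74],[0,0,0,0,0,0,80]]}}

```text
t: 16.13
ee_pos: [585.9, 205.5, 67.1]
orientation: [-2.904, -1.197, 0.0]
ft_force: [0.4, -0.0, 0.3]
width: 76.1
```

Request:
{"api": "move_arm", "payload": {"motion": [[0,0,0,0,0,0,80],[0,0,0,0,0,0,80],[0,0,20,0,0,0,80],[0,0,55,0,0,0,80],[0,0,90,0,0,0,80]]}}

```text
t: 16.55
ee_pos: [584.8, 205.1, 157.0]
orientation: [-2.904, -1.197, 0.005]
ft_force: [1.2, 0.6, -0.0]
width: 80.2
```

Request:
{"api": "move_arm", "payload": {"motion": [[-20,-25,0,0,0,0,87],[-45,-55,0,0,0,0,87],[-70,-86,0,0,0,0,87],[-95,-117,0,0,0,0,87],[-118,-145,0,0,0,0,87]]}}

```text
t: 16.97
ee_pos: [466.2, 59.2, 157.3]
orientation: [2.904, 1.198, -0.0]
ft_force: [0.2, -0.6, 0.2]
width: 87.0
```

Run:
```python
from h import *
t,s=get_image("top"),get_image("scene"); print(get_obs()["ee_pos"].round(1))
cv2.imwrite("pics/c6.png",np.hstack([tile(t,[587,205,60],[],35,400),tile(s,[587,205,60],[],60,400)]))
```

```text
[463.6  57.7 156.9]
```

View pics/c6.png

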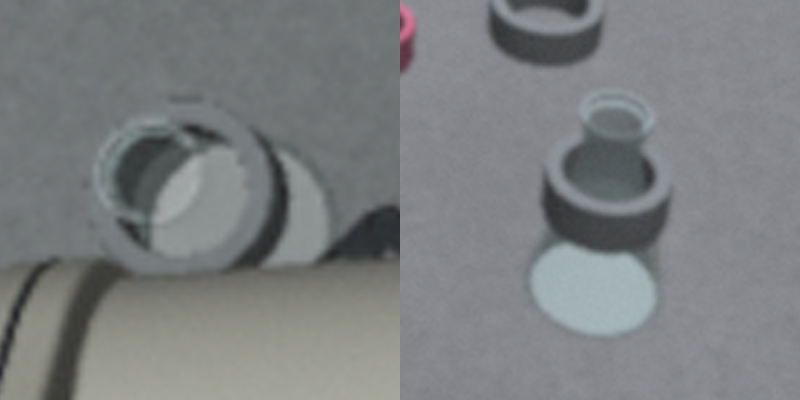

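Request:
{"api": "move_arm", "payload": {"motion": [[-9,-10.5,-25,0,0,0,87],[-9,-10.5,-55,0,0,0,87],[-9,-10.5,-85,0,0,0,87],[-9,-10.5,-110,0,0,0,87],[-9,-10.5,-115,0,0,0,87]]}}

```text
t: 17.48
ee_pos: [457.5, 50.1, 39.3]
orientation: [-2.903, -1.197, 0.007]
ft_force: [-0.7, -1.0, -0.5]
width: 86.7
```

Request:
{"api": "move_arm", "payload": {"motion": [[0,0,-10,0,0,0,87],[0,0,-20,0,0,0,87],[0,0,-26,0,0,0,87],[0,0,-28,0,0,0,87],[0,0,-28,0,0,0,87]]}}

```text
t: 17.9
ee_pos: [459.2, 50.1, 14.4]
orientation: [2.904, 1.197, 0.0]
ft_force: [0.5, 1.3, 0.3]
width: 87.1
```

Request:
{"api": "move_arm", "payload": {"motion": [[0,0,0,0,0,0,82],[0,0,0,0,0,0,77],[0,0,0,0,0,0,73],[0,0,0,0,0,0,70],[0,0,0,0,0,0,65]]}}

```text
t: 18.32
ee_pos: [458.4, 49.8, 14.5]
orientation: [-2.904, -1.197, 0.001]
ft_force: [-1.5, -2.5, 2.7]
width: 67.3
```

Request:
{"api": "move_arm", "payload": {"motion": [[0,0,0,0,0,0,55],[0,0,0,0,0,0,55],[0,0,0,0,0,0,55],[0,0,0,0,0,0,55],[0,0,0,0,0,0,55]]}}

```text
t: 18.73
ee_pos: [458.4, 49.8, 14.5]
orientation: [-2.904, -1.197, 0.001]
ft_force: [-2.5, -2.9, 6.9]
width: 66.4
```

Request:
{"api": "move_arm", "payload": {"motion": [[0,0,6,0,0,0,55],[0,0,24,0,0,0,55],[0,0,64,0,0,0,55],[0,0,104,0,0,0,55],[0,0,144,0,0,0,55]]}}

```text
t: 19.15
ee_pos: [458.4, 50.1, 159.7]
orientation: [-2.904, -1.197, 0.001]
ft_force: [0.6, 0.1, -2.9]
width: 66.0
```

Request:
{"api": "move_arm", "payload": {"motion": [[15,-22,12,0,0,0,55],[37,-53,15,0,0,0,55],[59,-84,15,0,0,0,55],[81,-115,15,0,0,0,55],[103,-146,15,0,0,0,55]]}}

```text
t: 19.57
ee_pos: [562.9, -97.4, 173.9]
orientation: [2.904, 1.197, 0.002]
ft_force: [0.6, 1.6, -2.6]
width: 66.1
```

Request:
{"api": "move_arm", "payload": {"motion": [[20,-30,0,0,0,0,55],[37,-53.5,0,0,0,0,55],[37,-53.5,-8,0,0,0,55],[37,-53.5,-16,0,0,0,55],[37,-53.5,-16,0,0,0,55]]}}

```text
t: 19.98
ee_pos: [597.0, -148.7, 155.0]
orientation: [-2.902, -1.196, 0.005]
ft_force: [-1.5, 0.4, -2.9]
width: 65.8
```

Run:
```python
from h import *
t,s=check(599,-149.5,132,19.5,34,"c7.png")
```

```text
[ 597.  -148.7  155. ] 65.8 [-1.5  0.4 -2.9]
```

View pics/c7.png

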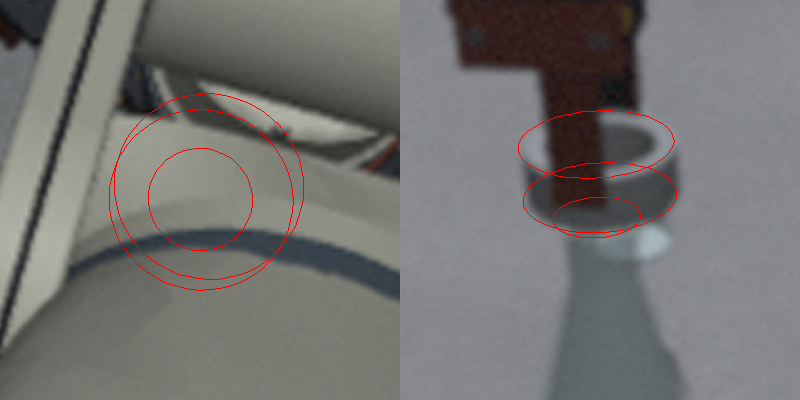

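Request:
{"api": "move_arm", "payload": {"motion": [[0,0,-6,0,0,0,55],[0,0,-11,0,0,0,55],[0,0,-15,0,0,0,55],[0,0,-19,0,0,0,55],[0,0,-22,0,0,0,55]]}}

```text
t: 20.5
ee_pos: [598.8, -149.2, 134.8]
orientation: [-2.904, -1.198, 0.0]
ft_force: [0.1, -0.6, -2.5]
width: 65.8
```

Request:
{"api": "move_arm", "payload": {"motion": [[0,0,-7,0,0,0,55],[0,0,-14,0,0,0,55],[0,0,-21,0,0,0,55],[0,0,-28,0,0,0,55],[0,0,-34,0,0,0,55]]}}

```text
t: 20.92
ee_pos: [598.7, -149.5, 100.2]
orientation: [-2.904, -1.197, 0.001]
ft_force: [-0.4, -0.4, -2.3]
width: 66.0
```

Request:
{"api": "move_arm", "payload": {"motion": [[0,0,-3,0,0,0,55],[0,0,-6,0,0,0,55],[0,0,-9,0,0,0,55],[0,0,-9,0,0,0,55]]}}

```text
t: 21.25
ee_pos: [598.9, -149.4, 91.8]
orientation: [-2.904, -1.197, 0.0]
ft_force: [0.4, -0.1, -2.8]
width: 65.9
```

Request:
{"api": "move_arm", "payload": {"motion": [[0,0,-1.5,0,0,0,55],[0,0,-3,0,0,0,55],[0,0,-4,0,0,0,55],[0,0,-4,0,0,0,55]]}}

```text
t: 21.58
ee_pos: [599.4, -149.3, 88.6]
orientation: [2.904, 1.197, 0.001]
ft_force: [1.1, 2.4, 0.2]
width: 65.8
```

Request:
{"api": "move_arm", "payload": {"motion": [[0,0,-0.8,0,0,0,55],[0,0,-1.5,0,0,0,55],[0,0,-1.5,0,0,0,55]]}}

```text
t: 21.83
ee_pos: [599.2, -149.5, 86.9]
orientation: [2.904, 1.197, 0.001]
ft_force: [0.7, 2.4, -0.1]
width: 65.8
```

Request:
{"api": "move_arm", "payload": {"motion": [[0,0,-0.5,0,0,0,55],[0,0,-1,0,0,0,55],[0,0,-1,0,0,0,55]]}}

```text
t: 22.08
ee_pos: [599.0, -149.6, 85.8]
orientation: [2.904, 1.197, 0.0]
ft_force: [1.3, 2.7, -0.5]
width: 65.8
```

Side force toward +x/+y: ease the ring that way.

Request:
{"api": "move_arm", "payload": {"motion": [[0.5,0.8,0,0,0,0,55],[0.5,1,-0.3,0,0,0,55],[0.5,1,-0.3,0,0,0,55]]}}

```text
t: 22.33
ee_pos: [599.0, -148.8, 85.0]
orientation: [2.904, 1.197, -0.001]
ft_force: [0.5, -0.8, -2.0]
width: 65.9
```

Request:
{"api": "move_arm", "payload": {"motion": [[0,0,-0.4,0,0,0,55],[0,0,-0.8,0,0,0,55],[0,0,-0.8,0,0,0,55]]}}

```text
t: 22.58
ee_pos: [599.3, -148.7, 84.5]
orientation: [2.904, 1.197, -0.001]
ft_force: [-0.1, 0.1, -2.3]
width: 65.9
```

Request:
{"api": "move_arm", "payload": {"motion": [[0,0,-0.4,0,0,0,55],[0,0,-0.7,0,0,0,55],[0,0,-0.7,0,0,0,55]]}}

```text
t: 22.83
ee_pos: [599.4, -148.7, 84.0]
orientation: [2.904, 1.197, -0.0]
ft_force: [-0.2, -2.3, -1.3]
width: 66.3
```

Request:
{"api": "move_arm", "payload": {"motion": [[0,0,-0.3,0,0,0,55],[0,0,-0.6,0,0,0,55],[0,0,-0.6,0,0,0,55]]}}

```text
t: 23.08
ee_pos: [599.5, -148.7, 83.6]
orientation: [2.904, 1.197, -0.0]
ft_force: [-1.1, -1.9, 2.4]
width: 65.8
```

Seated (net upward ≈5 N). Release.

Request:
{"api": "move_arm", "payload": {"motion": [[0,-0.3,0,0,0,0,55],[-0.2,-0.3,-0.1,0,0,0,55],[-0.2,-0.3,-0.1,0,0,0,68],[-0.2,-0.3,-0.1,0,0,0,72],[-0.2,-0.3,-0.1,0,0,0,80]]}}

```text
t: 23.5
ee_pos: [599.3, -148.6, 83.1]
orientation: [-2.904, -1.197, -0.0]
ft_force: [-0.3, -0.9, -0.8]
width: 75.9
```

Request:
{"api": "move_arm", "payload": {"motion": [[0,0,0,0,0,0,85],[0,0,0,0,0,0,85],[0,0,0,0,0,0,85],[0,0,25,0,0,0,85],[0,0,60,0,0,0,85]]}}

```text
t: 23.92
ee_pos: [596.8, -148.1, 140.7]
orientation: [-2.901, -1.196, 0.009]
ft_force: [1.1, -1.0, 0.9]
width: 84.9
```

Request:
{"api": "move_arm", "payload": {"motion": [[0,0,35,0,0,0,85],[-20,30,40,0,0,0,85],[-42,61,40,0,0,0,85],[-64,92,40,0,0,0,85],[-86,123,40,0,0,0,85]]}}

```text
t: 24.33
ee_pos: [512.2, -24.9, 183.6]
orientation: [2.905, 1.196, 0.001]
ft_force: [0.3, 0.3, 1.0]
width: 85.3
```

Request:
{"api": "move_arm", "payload": {"motion": [[-10,35,0,0,0,0,85],[-20,70,0,0,0,0,85],[-25,105,0,0,0,0,85],[-25,140,0,0,0,0,85],[-25,140,0,0,0,0,85]]}}

```text
t: 24.75
ee_pos: [488.1, 118.9, 183.7]
orientation: [-2.901, -1.202, -0.003]
ft_force: [-0.9, 0.1, -0.5]
width: 84.9
```

Run:
```python
from h import *
t,s=get_image("top"),get_image("scene"); o=get_obs(); print(o["ee_pos"].round(1),o["t"])
q=[[(475.5,-324,86,12.5)],[(586,205.5,112,16)],[(599.5,-149,132,19.5)]]
cv2.imwrite("pics/c8.png",np.vstack([np.hstack([tile(i,[k[0][0],k[0][1],60],[],40,260) for k in q]) for i in(t,s)]))
save(t,"top9.png")
```

```text
[488.1 115.4 183.4] 24.85
```

View pics/c8.png

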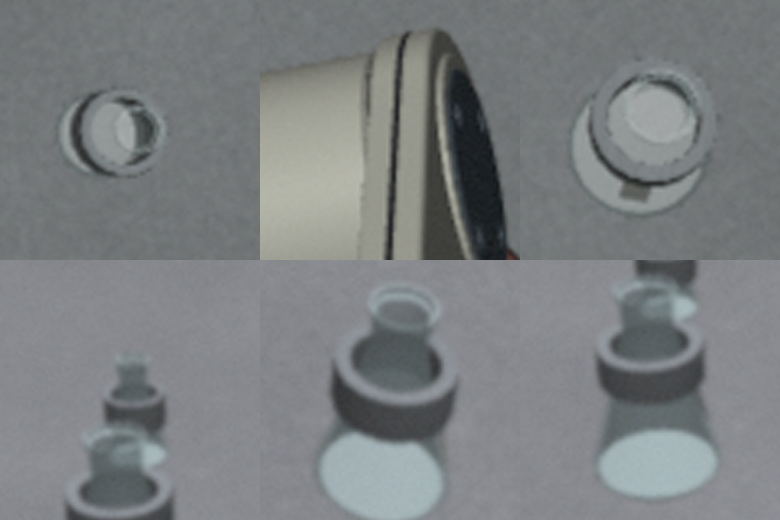

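View pics/top9.png

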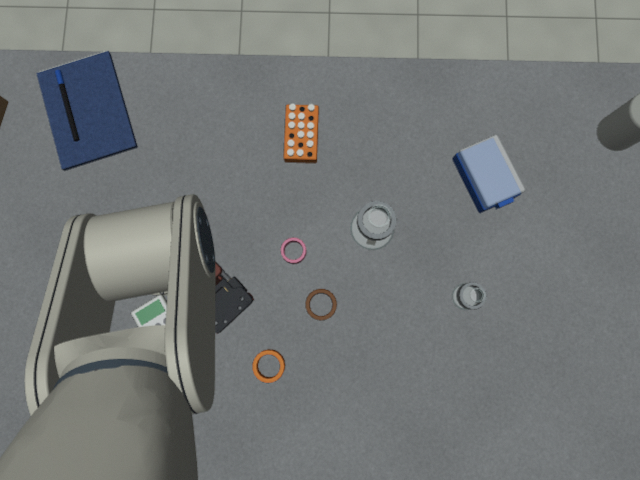

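Run:
```python
from h import *
s=get_image("scene"); out=[]
for x,y,z,R,r in((475.5,-323.7,59,24,18),(586,205.5,80,29,21),(599.4,-149,96,34,25)):
    f=fit(s,x,y,[(z,R),(z,r)],6); f2=[fit(s,x,y,[(z+d,R),(z+d,r)],8)[2] for d in(-4,0,4)]; print(f,f2)
    out.append(tile(s,[x,y,z],[(*f[:2],z,R),(*f[:2],z,r)],22,260))
cv2.imwrite("pics/c9.png",np.hstack(out))
```

```text
[ 478.  -315.7  211.1] [np.float64(214.3), np.float64(214.3), np.float64(193.6)]
[586.  207.5 195. ] [np.float64(195.6), np.float64(195.0), np.float64(194.7)]
[ 598.4 -147.5  201.5] [np.float64(202.2), np.float64(201.5), np.float64(200.9)]
```

View pics/c9.png

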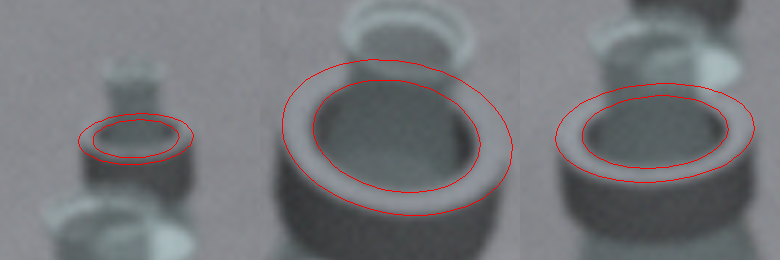

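All three rims match level circles at the seated height and position.

```bash
python3 -c "
from workcell import *
print(close_job())"
```

```text
the job is handed in; nothing more can be done
None
```

The pile is apart and each ring is over the neck of its own flask. I handed the job in at about 25 s of robot time.

- **Placing:** I took the rings small, then medium, then large. Each was lowered in small steps until the wrist force showed the glass carrying it. The fingers then stood within about 1 mm of the expected seating height, and I opened them. No contact reading was above about 7 N.
- **Levelness:** In the last pictures all three flasks stand upright where they were. The medium and large rims match level circles at their seated heights.
- **Weaker checks:** The small ring's match was looser: its fitted position was about 8 mm off along the view, where that camera sees poorly. The top and scene views also disagreed by several mm when locating the pile and flasks. I relied on the force readings and close looks instead. In the final top view the arm hid the medium flask, so that one was judged from the scene camera and an earlier, partly hidden top view.
- **Left alone:** I did not go near the tube rack, tip box, timer or the coloured look-alike rings. They look unmoved in the final top picture, where the arm covers part of the timer.

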